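Turn the strip-down row round for reassembly

ROBOT

A 6-joint arm with a two-finger parallel gripper is mounted at the origin on the work surface. World frame = base frame: x ahead of the robot, y to its left, z up, the work surface at z = 0. Lengths are in m, angles in degrees, forces in N, time in s.
With the tool pointing down it reaches from about 0.35 to 0.875 m from the base axis. Payload 4.2 kg.
Tool frame: the origin (TCP) lies on the centre line of the jaws, within the pads' length; the fingertips stand 25 mm ahead of it and the grasp point (between the pads) lies 6 mm ahead of it (finger_overhang is the distance from the TCP to the fingertips, in m); z points along the fingers, y is the line along which they close (so a half turn about z gives the same grasp; the last joint's range is limited). The gripper opens to 87 mm and grips with 3 to 60 N. Pads are 19 mm wide; open, the fingers measure 117 mm over their backs; the gripper's body (75 mm by 190 mm) begins 51 mm behind the grasp point.
Start: joints at [88.786, 22.042, 0.453, 0, -68.411, -14.817], TCP at [0.173, 0.601, 0.248] pointing down, gripper open.
Joint ranges: [-179.83, 179.83], [-69.29, 118.12], [-61.27, 80.66], [-181.25, 117.63], [-171.15, -9.14], [-177.46, 177.46]. Speed limits (degrees/s): [159.86, 159.86, 180, 180, 180, 180].

INTERFACE

Orientations are given as a 3x3 rotation matrix whose columns are the frame's x, y, z axes.
In Python, from station import sense, capture, finish_job, spot_in, tip_of, finger_overhang gives the robot as it stands. The module is installed in compiled form; this text tells all that it offers.
- The arm moves only by the tool servo_tool, never from a script. Its arguments are lists of equal length, an entry for each row: "slide": the shift along the tool's x, y, z in m, a list of three; "spin": the turn about the tool's z in degrees; "grip": the closure, from 0 (fully open) to 1 (shut). A call has exactly 5 rows; each row is the pose to reach, as a shift and turn from the pose commanded when the call began, along the tool's axes at that moment; what a row does not reach only later rows make up. A row lasts 1/12 s, in which the tool goes at most 41.7 mm and 7.16 degrees, less where a joint would pass 70% of its speed; a pose out of reach is approached as far as the arm can. A call with a gripper value outside its range is refused whole. The fingers move at their own pace and stop on an object; the grip force is fixed at half the most. Time passes only in rows, so rows that repeat a pose let the fingers close, or fill a call up. It gives the time, the measured TCP pose, the force, the opening and the grip force at its end, in the units of the state.
- sense(): the state, without advancing time (a new reading comes with each control period).
- capture(name): name is "scene" or "top" or "wrist"; returns a dict with "pixels" (420x560x3 uint8, blue, green, red), "depth" (420x560 float32, m along the optical axis (not along the pixel's ray), 0 where there is no reading), "fx", "fy", "cx", "cy" (pixels), "k1" (the pictures are not rectified: a ray, as slopes to the right and down, at radius r is drawn at 1 + k1 r^2 times it, then the intrinsics apply), "R" (3x3) and "t" (3): a world point X has camera coordinates R X + t; the wrist camera has in their place "hand_eye" (4x4, takes a point from camera to tool coordinates, whose origin is the TCP and whose axes are the flange's). Camera axes: x right, y down, z forward; pixel columns grow to the right and rows downward; lengths in m; the calibration is good to about 2 mm. A picture is of the moment at which its call begins: read the wrist's pose just before it.
- finish_job(): hands the job in; it is judged then, once.
Trained networks look in the newest picture that a camera, given by its name, has taken for a name from the list of things; names that differ only in an ending like _2 or _b are one class to them, and where a whole thing is asked for, a point or a joint stands for the part that bears it (a point fixed in the world has none). Each returns a list of dicts, best first, with "conf" (0 to 1); they miss things now and then, are a little off and sometimes report something else, mostly with a low value. They report only what shows in the picture. A call takes as long as a camera call. They do not tell look-alikes from the thing itself.
- spot_in(thing, camera): "point" ([x, y, z] in m, in world coordinates, good to about 4 mm: the middle of the surface that is visible of it).
- tip_of(thing, camera): "point" ([x, y, z] in m, in world coordinates, good to about 4 mm: a listed point, or the origin of a listed thing).
The state is a dict: "time_s": time; "joints": joint angles; "joint_velocities": joint speeds; "effort": joint torques, N m; "tcp_pos": TCP position; "ee_rot": TCP orientation; "wrist_force": force on the tool from outside, world axes, zero at the start; "moment": the same for the moment, N m; "gripper_width": opening from 0.0 (shut) to 1.0 (fully open); "gripper_force": force on a finger pad.
Only numpy, scipy, OpenCV 4.12 (cv2) and the standard library are available. Lean on these libraries where they do the work, as an engineer would, in place of code of your own. Each camera call takes 0.05 s, during which the arm holds its last target. There are 200 camera calls.

TASK

The four containers on the aluminium rack hold a phone's screws and small parts in the order it was stripped down, and it is now to be put together again: move them to the spots of the empty plywood rack in the reverse order, so that the one now farthest left, as the robot sees them, stands farthest right, the next one second from the right, and so on. Set each one upright in the middle of its spot and never let one tip over.

Things in the scene. Friction and masses are not known exactly. Their poses are not given: they have to be found in the camera images.
- tin: low round aluminium screw tin with a dark disc on its lid, 46 mm across the lid (43 mm below it, up to 18 mm), 30 mm high, 0.07 kg nominal. Origin at the centre of its underside, z up.
- vial: tall narrow clear tube with a black cap, 30 mm across, 58 mm high, 0.05 kg nominal. Origin at the centre of its underside, z up.
- case: square grey plastic case with a white panel on top, 40 x 40 mm, 34 mm high, 0.08 kg nominal, standing up to 0.2 rad askew on its pad. Origin at the centre of its underside, x and y square to its sides, z up.
- jar: white plastic jar, body 38 mm across, its lid (from 32 mm up) 40 mm across, 44 mm high, 0.09 kg nominal. Origin at the centre of its underside, z up.
- strip_rack: low aluminium rack, four square brown cork pads in a row with a container on each at the start. Board 90 mm deep (x), 262 long (y), top at 22 mm, pad tops 26; 6 mm cheeks at the ends, 32 high. Pad centres y = +99, +33, -33, -99 mm, x = 0. Fixed. Row along its y, which points to the robot's left within 15 degrees; x points away from the robot. Origin under its centre, on the work surface.
- build_rack: plywood rack, empty at the start, four round black spots (52 mm, flush) in a row: the targets. Board 90 mm deep (x), 262 long (y), top at 40 mm; 6 mm cheeks at the ends, 50 high. Spot centres y = +99, +33, -33, -99 mm, x = 0. Fixed. Row along its y, which points to the robot's left within 15 degrees; x points away from the robot. Origin under its centre, on the work surface.
- pad_tin: fixed brown cork pad, 48 x 48 x 4 mm, on the strip rack: the one on which the tin stands at the start (the four pads look alike; it only marks that place). Origin at the centre of its underside, top 4 mm higher; axes parallel to the strip rack's.
- pad_vial: fixed brown cork pad, 48 x 48 x 4 mm, on the strip rack: the one on which the vial stands at the start (the four pads look alike; it only marks that place). Origin at the centre of its underside, top 4 mm higher; axes parallel to the strip rack's.
- pad_case: fixed brown cork pad, 48 x 48 x 4 mm, on the strip rack: the one on which the case stands at the start (the four pads look alike; it only marks that place). Origin at the centre of its underside, top 4 mm higher; axes parallel to the strip rack's.
- pad_jar: fixed brown cork pad, 48 x 48 x 4 mm, on the strip rack: the one on which the jar stands at the start (the four pads look alike; it only marks that place). Origin at the centre of its underside, top 4 mm higher; axes parallel to the strip rack's.
Things that resemble listed ones, but are neither listed nor needed, are in the scene too. Leave any blue look-alike of the tin alone. Leave any purple look-alike of the case alone.

How it is judged (in metres and radians):
At the end, for the whole second after the job is handed in: Each container stands upright (within 0.15 rad), released and at rest on the plywood rack, within 12 mm (along and across the rack) of the centre of the spot that mirrors its starting pad: first pad from the left to fourth spot from the left, second to third, third to second, fourth to first (((y of pad_tin in the frame of strip_rack between 0.069 and 0.129 m and y of tin in the frame of build_rack between -0.111 and -0.087 m) or (y of pad_tin in the frame of strip_rack between 0.003 and 0.063 m and y of tin in the frame of build_rack between -0.045 and -0.021 m) or (y of pad_tin in the frame of strip_rack between -0.063 and -0.003 m and y of tin in the frame of build_rack between 0.021 and 0.045 m) or (y of pad_tin in the frame of strip_rack between -0.129 and -0.069 m and y of tin in the frame of build_rack between 0.087 and 0.111 m)) and x of tin in the frame of build_rack between -0.012 and 0.012 m and z of tin in the frame of build_rack between 0.036 and 0.045 m and angle between each of tin, vial, case, jar's own z axis and vertical below 0.15 rad and linear speed of each of tin, vial, case, jar below 0.02 m/s and angular speed of each of tin, vial, case, jar below 0.3 rad/s and ((y of pad_vial in the frame of strip_rack between 0.069 and 0.129 m and y of vial in the frame of build_rack between -0.111 and -0.087 m) or (y of pad_vial in the frame of strip_rack between 0.003 and 0.063 m and y of vial in the frame of build_rack between -0.045 and -0.021 m) or (y of pad_vial in the frame of strip_rack between -0.063 and -0.003 m and y of vial in the frame of build_rack between 0.021 and 0.045 m) or (y of pad_vial in the frame of strip_rack between -0.129 and -0.069 m and y of vial in the frame of build_rack between 0.087 and 0.111 m)) and x of vial in the frame of build_rack between -0.012 and 0.012 m and z of vial in the frame of build_rack between 0.036 and 0.045 m and ((y of pad_case in the frame of strip_rack between 0.069 and 0.129 m and y of case in the frame of build_rack between -0.111 and -0.087 m) or (y of pad_case in the frame of strip_rack between 0.003 and 0.063 m and y of case in the frame of build_rack between -0.045 and -0.021 m) or (y of pad_case in the frame of strip_rack between -0.063 and -0.003 m and y of case in the frame of build_rack between 0.021 and 0.045 m) or (y of pad_case in the frame of strip_rack between -0.129 and -0.069 m and y of case in the frame of build_rack between 0.087 and 0.111 m)) and x of case in the frame of build_rack between -0.012 and 0.012 m and z of case in the frame of build_rack between 0.036 and 0.045 m and ((y of pad_jar in the frame of strip_rack between 0.069 and 0.129 m and y of jar in the frame of build_rack between -0.111 and -0.087 m) or (y of pad_jar in the frame of strip_rack between 0.003 and 0.063 m and y of jar in the frame of build_rack between -0.045 and -0.021 m) or (y of pad_jar in the frame of strip_rack between -0.063 and -0.003 m and y of jar in the frame of build_rack between 0.021 and 0.045 m) or (y of pad_jar in the frame of strip_rack between -0.129 and -0.069 m and y of jar in the frame of build_rack between 0.087 and 0.111 m)) and x of jar in the frame of build_rack between -0.012 and 0.012 m and z of jar in the frame of build_rack between 0.036 and 0.045 m); the robot touches nothing.
It fails at once if a container is tipped by more than 0.6 rad (angle between any of tin, vial, case, jar's own z axis and vertical above 0.6 rad).
It also fails if it takes over 99 s, if anything falls off the work surface, if the arm or the gripper's body presses on something with over 40 N, if the wrist force passes 120 N, or if a joint passes its speed limit or range.

## Working session

There is one attempt and no reset: what is moved stays moved. The work goes in short steps, Python scripts to look and compute and a tool call to move; the robot and the scene stay as the last step left them, time stands still between calls to the robot, and variables do not carry over. Pictures are saved under pics/ and viewed, at most 14 in all, crops included, and the job is handed in when it is done.

Besides the shell and the picture viewer there is one more tool, called after ">>>" by a JSON object that holds its "api" and its "payload". servo_tool: Moves the arm, as the interface text tells. Its arguments: {"type":"object","properties":{"slide":{"type":"array"},"spin":{"type":"array"},"grip":{"type":"array"}},"required":["slide","spin","grip"]}

```bash
mkdir -p pics
cat > h.py <<'E'
import numpy as np, cv2
from station import *
def world(c, u, v, z=None):
    # pixel -> world by depth or by plane height z (fixed cameras)
    K=np.array([[c['fx'],0,c['cx']],[0,c['fy'],c['cy']],[0,0,1]])
    x,y=cv2.undistortPoints(np.array([[[u,v]]],float),K,np.array([c['k1'],0,0,0.]))[0,0]
    ray=np.array([x,y,1.]); R=np.array(c['R']);t=np.array(c['t'])
    if z is None: return R.T@(ray*c['depth'][int(v),int(u)]-t)
    o=-R.T@t; d=R.T@ray
    return o+d*(z-o[2])/d[2]
E
python3 - <<'E'
from h import *
s=sense(); print(s['time_s'],s['tcp_pos'],np.round(s['ee_rot'],3),s['gripper_width'],finger_overhang)
for n in ['top','scene']:
    c=capture(n); cv2.imwrite(f'pics/{n}0.png',c['pixels'])
    print(n,np.round(c['R'],3).tolist(),c['t'])
    for th in ['tin','vial','case','jar','strip_rack','build_rack']:
        print(th,[(np.round(d['point'],3).tolist(),round(d['conf'],2)) for d in tip_of(th,n)[:4]])
print(sense()['time_s'])
E
```

```text
0.0 [0.17241886 0.60017759 0.24645017] [[ 0.961 -0.276 -0.001]
 [-0.276 -0.961 -0.002]
 [ 0.     0.002 -1.   ]] 0.9995968961661954 0.025
top [[-0.015, -0.999, 0.04], [-0.996, 0.011, -0.085], [0.084, -0.041, -0.996]] [-0.01541333  0.50975122  0.80601127]
tin [([0.436, 0.04, 0.0], 0.85), ([0.576, 0.189, 0.004], 0.62), ([0.591, 0.096, 0.024], 0.59)]
vial [([0.568, 0.289, 0.022], 0.67), ([0.586, 0.154, 0.032], 0.52)]
case [([0.562, 0.288, 0.025], 0.69), ([0.456, 0.312, -0.0], 0.63), ([0.559, -0.22, -0.002], 0.54)]
jar [([0.575, 0.226, 0.026], 0.73)]
strip_rack []
build_rack [([0.557, -0.219, -0.001], 0.72)]
scene [[-0.776, 0.63, 0.002], [0.382, 0.473, -0.794], [-0.502, -0.616, -0.608]] [ 0.39729406 -0.1448319   1.13592012]
tin [([0.44, 0.038, 0.002], 0.69)]
vial [([0.584, 0.163, 0.024], 0.69)]
case [([0.564, 0.288, 0.024], 0.79), ([0.461, 0.311, 0.001], 0.72)]
jar [([0.576, 0.22, 0.025], 0.76)]
strip_rack [([0.579, 0.19, 0.002], 0.91)]
build_rack [([0.553, -0.225, 0.002], 0.58)]
0.7
```

View pics/top0.png

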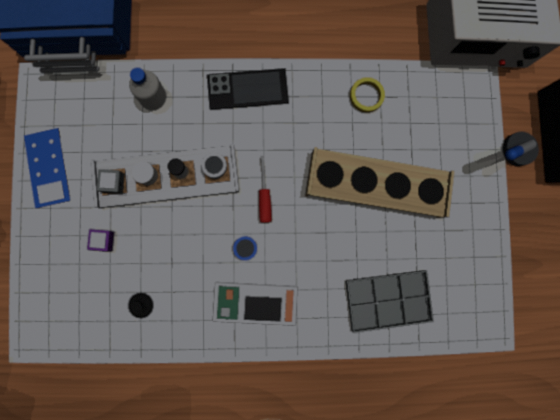

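View pics/scene0.png

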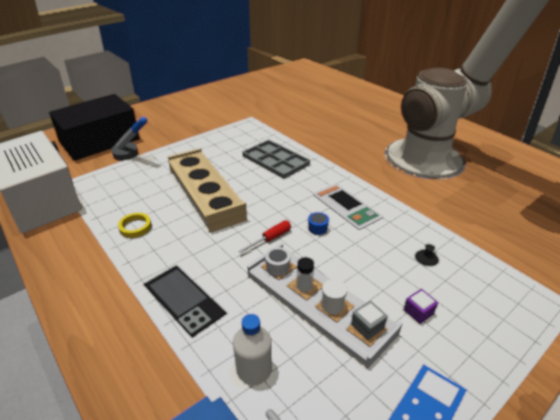

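The pictures show the strip rack, left to right: case (110,181), jar (146,175), vial (179,169), tin (214,165). The plywood spots are at (330,174), (364,180), (398,185) and (431,191). A bottle stands close behind the strip rack at (146,90), and the blue and purple look-alikes are in front of it. Next I measure from depth and colour.

Run:
```python
from h import *
c=capture('top'); g=c['pixels'].max(2); D=c['depth']
H,W=D.shape
uu,vv=np.meshgrid(np.arange(W),np.arange(H))
K=np.array([[c['fx'],0,c['cx']],[0,c['fy'],c['cy']],[0,0,1]])
r=cv2.undistortPoints(np.stack([uu,vv],-1).reshape(-1,1,2).astype(float),K,np.array([c['k1'],0,0,0.])).reshape(H,W,2)
P=(np.dstack([r,np.ones((H,W))])*D[...,None]-c['t'])@c['R']
np.save('P.npy',P)
Z=P[...,2]; Z[D==0]=np.nan
print('fx',c['fx'],'table z',np.nanmedian(Z[260:290,160:210]))
# spots
m=np.zeros((H,W),np.uint8); m[150:216,306:452]=(g[150:216,306:452]<45)
n,l,st,ce=cv2.connectedComponentsWithStats(m)
S=[]
for i in range(1,n):
    if st[i,4]>200:
        p=world(c,*ce[i],.04); S.append(p); print('spot',st[i],ce[i].round(1),p.round(4),'depthz',np.nanmedian(Z[l==i]).round(4))
# containers: top surfaces
for name,(u,v),lo,hi in [('case',(110,181),.052,.07),('jar',(146,175),.062,.08),('vial',(179,169),.072,.095),('tin',(214,165),.048,.065)]:
    w=(slice(v-22,v+22),slice(u-18,u+18)); q=P[w]; k=(q[...,2]>lo)&(q[...,2]<hi)
    a=q[k]; rect=cv2.minAreaRect(a[:,:2].astype(np.float32)*1000)
    print(name,k.sum(),a.mean(0).round(4),'max',np.nanmax(q[...,2]).round(4),'bbox mid',((a.max(0)+a.min(0))/2).round(4),rect)
q=P[60:115,125:170]; print('bottle zmax',np.nanmax(q[...,2])); a=q[q[...,2]>.05]; print(a.min(0),a.max(0))
for (u,v) in [(125,160),(190,150)]: print('board',P[v,u].round(4))
big=cv2.resize(c['pixels'][135:225,85:245],None,fx=5,fy=5,interpolation=cv2.INTER_CUBIC); cv2.imwrite('pics/crop1.png',cv2.convertScaleAbs(big,alpha=1.5))
```

```text
fx 434.1259438273822 table z 0.00144010182858163
spot [317 162  26  26 518] [329.6 173.8] [ 0.5739 -0.1259  0.04  ] depthz 0.0409
spot [352 167  25  26 510] [363.8 179.5] [ 0.5627 -0.1913  0.04  ] depthz 0.0412
spot [385 173  25  26 499] [397.4 185.2] [ 0.5513 -0.2562  0.04  ] depthz 0.0411
spot [419 179  24  25 490] [430.5 190.8] [ 0.54   -0.3212  0.04  ] depthz 0.041
case 499 [0.5628 0.2835 0.06  ] max 0.0643 bbox mid [0.5631 0.2843 0.0582] ((563.4512939453125, 284.6307678222656), (41.235694885253906, 41.176124572753906), 86.20622253417969)
jar 383 [0.5758 0.2181 0.0699] max 0.0737 bbox mid [0.5759 0.2188 0.0679] ((576.0966186523438, 218.41746520996094), (39.03730010986328, 37.010189056396484), 43.57907485961914)
vial 245 [0.5823 0.1554 0.0836] max 0.0878 bbox mid [0.583  0.1561 0.0803] ((582.8983154296875, 156.1244354248047), (29.084684371948242, 29.161882400512695), 4.619866371154785)
tin 475 [0.5895 0.0908 0.0564] max 0.0605 bbox mid [0.5896 0.0911 0.0544] ((589.5990600585938, 91.11346435546875), (42.46159362792969, 44.61690139770508), 89.87828826904297)
bottle zmax 0.12329927969476895
[0.71155395 0.19043032 0.05000786] [0.76404535 0.24503133 0.12329928]
board [0.6076 0.2648 0.022 ]
board [0.6255 0.1396 0.0227]
```

View pics/crop1.png

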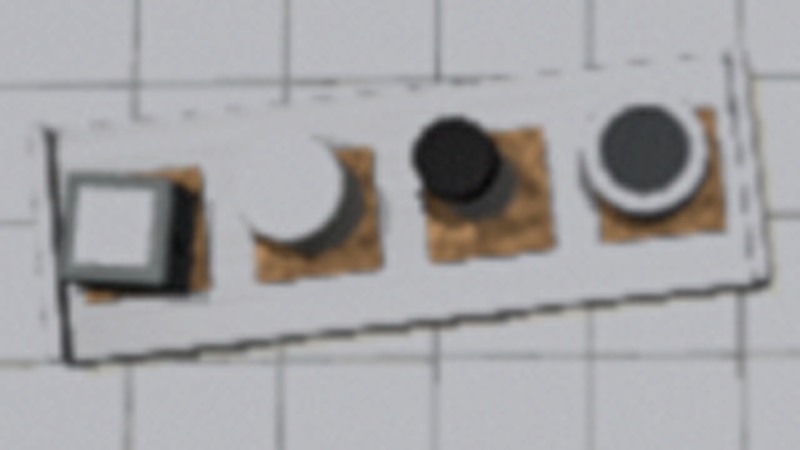

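```bash
cat >> h.py <<'E'
S={1:(.5739,-.1259),2:(.5627,-.1913),3:(.5513,-.2562),4:(.5400,-.3212)}  # spots, left to right
def plan(*way, step=.16):
    """way: (x,y,z,yaw of tool y); prints the 5 rows' end shift (mm) and spin of each call"""
    s=sense(); p=np.array(s['tcp_pos']); R=np.array(s['ee_rot'])
    a=np.degrees(np.arctan2(R[1,1],R[0,1]))
    print('t',round(s['time_s'],2),'tcp',p.round(4),'yaw',a.round(2),'w',round(s['gripper_width'],3),'F',np.round(s['wrist_force'],1))
    for w in way:
        d=np.array(w[:3])-p; da=(w[3]-a+90)%180-90   # half turn gives the same grasp
        n=int(np.ceil(max(np.linalg.norm(d)/step,abs(da)/34,.01)))
        for i in range(n):
            y=np.radians(a); ex=np.array([-np.sin(y),np.cos(y),0])*-1; ey=np.array([np.cos(y),np.sin(y),0])
            ex=np.cross(ey,[0,0,-1.])
            print('  call slide mm',np.round([ex@d/n*1e3,ey@d/n*1e3,-d[2]/n*1e3],0),'spin',round(-da/n,1))
            a+=da/n
        p=np.array(w[:3])
E
python3 -c "
from h import *
plan((.563,.284,.16,-176),(.563,.284,.055,-176))"
```

```text
t 0.75 tcp [0.1726 0.6007 0.2476] yaw -106.03 w 0.997 F [-0.1  0.9  0.2]
  call slide mm [116.  49.  22.] spin 17.5
  call slide mm [125.  12.  22.] spin 17.5
  call slide mm [123. -26.  22.] spin 17.5
  call slide mm [109. -62.  22.] spin 17.5
  call slide mm [  0.   0. 105.] spin -0.0
```

>>> {"api": "servo_tool", "payload": {"slide": [[0.023, 0.01, 0.004], [0.046, 0.02, 0.009], [0.07, 0.029, 0.013], [0.093, 0.039, 0.018], [0.116, 0.049, 0.022]], "spin": [3.5, 7, 10.5, 14, 17.5], "grip": [0, 0, 0, 0, 0]}}

```text
time_s: 1.17
tcp_pos: [0.2712, 0.5207, 0.2253]
ee_rot: [[0.832, -0.555, -0.0], [-0.555, -0.832, -0.0], [0.0, 0.0, -1.0]]
wrist_force: [0.0, 0.0, -0.4]
gripper_width: 0.997
gripper_force: 0.0
```

>>> {"api": "servo_tool", "payload": {"slide": [[0.025, 0.002, 0.004], [0.05, 0.005, 0.009], [0.075, 0.007, 0.013], [0.1, 0.01, 0.018], [0.125, 0.012, 0.022]], "spin": [3.5, 7, 10.5, 14, 17.5], "grip": [0, 0, 0, 0, 0]}}

```text
time_s: 1.58
tcp_pos: [0.3688, 0.4415, 0.2034]
ee_rot: [[0.627, -0.779, -0.0], [-0.779, -0.627, 0.0], [-0.0, 0.0, -1.0]]
wrist_force: [-0.2, 0.3, -0.7]
gripper_width: 1.001
gripper_force: 0.0
```

>>> {"api": "servo_tool", "payload": {"slide": [[0.025, -0.005, 0.004], [0.049, -0.01, 0.009], [0.074, -0.016, 0.013], [0.098, -0.021, 0.018], [0.123, -0.026, 0.022]], "spin": [3.5, 7, 10.5, 14, 17.5], "grip": [0, 0, 0, 0, 0]}}

```text
time_s: 2.0
tcp_pos: [0.4665, 0.3624, 0.1814]
ee_rot: [[0.363, -0.932, 0.0], [-0.932, -0.363, 0.0], [-0.0, -0.0, -1.0]]
wrist_force: [0.6, 0.2, -0.0]
gripper_width: 0.999
gripper_force: 0.0
```

>>> {"api": "servo_tool", "payload": {"slide": [[0.025, -0.014, 0.005], [0.05, -0.03, 0.01], [0.075, -0.045, 0.016], [0.109, -0.062, 0.022], [0.109, -0.062, 0.022]], "spin": [6, 12, 18, 24, 24.5], "grip": [0, 0, 0, 0, 0]}}

```text
time_s: 2.42
tcp_pos: [0.5663, 0.2804, 0.1578]
ee_rot: [[-0.062, -0.998, -0.001], [-0.998, 0.062, -0.002], [0.002, 0.001, -1.0]]
wrist_force: [-0.8, 0.3, -0.7]
gripper_width: 0.999
gripper_force: 0.0
```

```bash
python3 -c "
from h import *
plan((.563,.284,.055,-183))
s=sense();c=capture('wrist');cv2.imwrite('pics/w1.png',c['pixels'])
T=np.array(c['hand_eye']);print(T.round(3).tolist())
print([(np.round(d['point'],4).tolist(),round(d['conf'],2)) for d in tip_of('case','wrist')[:3]])
"
```

```text
t 2.42 tcp [0.5663 0.2804 0.1578] yaw 176.45 w 0.999 F [-0.8  0.3 -0.7]
  call slide mm [ -3.   3. 103.] spin -0.5
[[-0.0, -0.955, -0.298, 0.082], [1.0, -0.0, -0.0, -0.001], [-0.0, -0.298, 0.955, -0.136], [0.0, 0.0, 0.0, 1.0]]
[([0.5644, 0.2876, 0.0258], 0.73), ([0.454, 0.3122, -0.002], 0.71)]
```

View pics/w1.png

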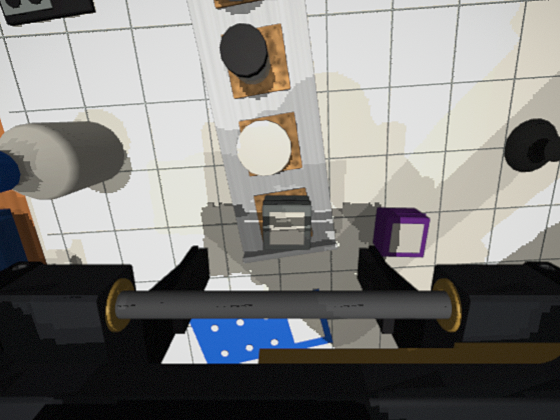

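The wrist view shows the case centred at about (288,220), square to the image and between the open fingers. Nothing is in the way on either side; the purple look-alike sits off at (402,232).

>>> {"api": "servo_tool", "payload": {"slide": [[-0.005, 0.003, 0.025], [-0.006, 0.003, 0.055], [-0.006, 0.003, 0.085], [-0.006, 0.003, 0.103], [-0.006, 0.003, 0.103]], "spin": [0, 0, 0, 0, 0], "grip": [0, 0, 0, 0, 0]}}

```text
time_s: 2.93
tcp_pos: [0.5573, 0.29, 0.0524]
ee_rot: [[-0.051, -0.999, -0.007], [-0.999, 0.051, -0.005], [0.005, 0.007, -1.0]]
wrist_force: [-0.7, -0.9, -0.6]
gripper_width: 0.999
gripper_force: 0.0
```

>>> {"api": "servo_tool", "payload": {"slide": [[0, 0, 0], [0, 0, 0], [0, 0, 0], [0, 0, 0], [0, 0, 0]], "spin": [0, 0, 0, 0, 0], "grip": [0.2, 0.4, 0.7, 1, 1]}}

```text
time_s: 3.35
tcp_pos: [0.5611, 0.2912, 0.058]
ee_rot: [[-0.053, -0.999, 0.002], [-0.999, 0.053, 0.002], [-0.002, -0.002, -1.0]]
wrist_force: [-0.4, -0.2, 0.2]
gripper_width: 0.708
gripper_force: 0.0
```

>>> {"api": "servo_tool", "payload": {"slide": [[0, 0, 0], [0, 0, 0], [0, 0, 0], [0, 0, 0], [0, 0, 0]], "spin": [0, 0, 0, 0, 0], "grip": [1, 1, 1, 1, 1]}}

```text
time_s: 3.77
tcp_pos: [0.5611, 0.2908, 0.057]
ee_rot: [[-0.053, -0.999, 0.001], [-0.999, 0.053, 0.0], [-0.001, -0.001, -1.0]]
wrist_force: [0.6, -0.5, 1.6]
gripper_width: 0.457
gripper_force: 30.0
```

>>> {"api": "servo_tool", "payload": {"slide": [[0, 0, -0.01], [0, 0, -0.03], [0, 0, -0.06], [0, 0, -0.085], [0, 0, -0.1]], "spin": [0, 0, 0, 0, 0], "grip": [1, 1, 1, 1, 1]}}

```text
time_s: 4.18
tcp_pos: [0.5612, 0.2911, 0.16]
ee_rot: [[-0.052, -0.999, 0.003], [-0.999, 0.052, 0.002], [-0.002, -0.003, -1.0]]
wrist_force: [0.3, -0.0, -0.9]
gripper_width: 0.459
gripper_force: 30.0
```

>>> {"api": "servo_tool", "payload": {"slide": [[0, 0, -0.1], [0, 0, 0], [0, 0, 0], [0, 0, 0], [0, 0, 0]], "spin": [0, 0, 0, 0, 0], "grip": [1, 1, 1, 1, 1]}}

```text
time_s: 4.6
tcp_pos: [0.5604, 0.2903, 0.1566]
ee_rot: [[-0.053, -0.999, -0.001], [-0.999, 0.053, -0.001], [0.001, 0.001, -1.0]]
wrist_force: [0.1, 0.4, 0.1]
gripper_width: 0.46
gripper_force: 30.0
```

```bash
python3 -c "
from h import *
plan((.540,-.3245,.157,-189.85))
for n in ['top','scene','wrist']:
    c=capture(n)
    print(n,[(np.round(d['point'],4).tolist(),round(d['conf'],2)) for d in tip_of('case',n)[:3]])
"
```

```text
t 4.6 tcp [0.5604 0.2903 0.1566] yaw 176.99 w 0.46 F [0.1 0.4 0.1]
  call slide mm [154.  -3.  -0.] spin 1.7
  call slide mm [154.  -8.  -0.] spin 1.7
  call slide mm [153. -12.  -0.] spin 1.7
  call slide mm [153. -17.  -0.] spin 1.7
top [([0.5585, 0.2875, 0.1265], 0.96), ([0.4583, 0.3143, -0.0023], 0.9)]
scene [([0.4567, 0.3128, 0.0047], 0.62), ([0.561, 0.2853, 0.1246], 0.6)]
wrist [([0.4582, 0.3115, -0.0037], 0.83), ([0.5567, 0.2878, 0.125], 0.78)]
```

>>> {"api": "servo_tool", "payload": {"slide": [[0.02, 0, 0], [0.05, -0.001, 0], [0.085, -0.002, 0], [0.12, -0.002, 0], [0.154, -0.003, 0]], "spin": [0.3, 0.6, 1, 1.4, 1.7], "grip": [1, 1, 1, 1, 1]}}

```text
time_s: 5.32
tcp_pos: [0.5551, 0.1354, 0.1568]
ee_rot: [[-0.082, -0.997, 0.0], [-0.997, 0.082, 0.0], [-0.0, -0.0, -1.0]]
wrist_force: [1.3, -0.4, -1.3]
gripper_width: 0.454
gripper_force: 30.0
```

>>> {"api": "servo_tool", "payload": {"slide": [[0.031, -0.002, 0], [0.062, -0.003, 0], [0.092, -0.005, 0], [0.123, -0.006, 0], [0.154, -0.008, 0]], "spin": [0.3, 0.6, 1, 1.4, 1.7], "grip": [1, 1, 1, 1, 1]}}

```text
time_s: 5.73
tcp_pos: [0.5505, -0.0189, 0.157]
ee_rot: [[-0.112, -0.994, 0.001], [-0.994, 0.112, 0.0], [-0.0, -0.001, -1.0]]
wrist_force: [0.1, -0.4, -0.9]
gripper_width: 0.461
gripper_force: 30.0
```

>>> {"api": "servo_tool", "payload": {"slide": [[0.031, -0.002, 0], [0.062, -0.005, 0], [0.092, -0.007, 0], [0.123, -0.01, 0], [0.153, -0.012, 0]], "spin": [0.3, 0.6, 1, 1.4, 1.7], "grip": [1, 1, 1, 1, 1]}}

```text
time_s: 6.15
tcp_pos: [0.5455, -0.1725, 0.157]
ee_rot: [[-0.142, -0.99, 0.001], [-0.99, 0.142, -0.0], [0.0, -0.001, -1.0]]
wrist_force: [0.5, 0.6, -0.9]
gripper_width: 0.459
gripper_force: 30.0
```

>>> {"api": "servo_tool", "payload": {"slide": [[0.031, -0.003, 0], [0.065, -0.007, 0], [0.1, -0.011, 0], [0.13, -0.015, 0], [0.146, -0.017, 0]], "spin": [0.3, 0.6, 1, 1.4, 1.7], "grip": [1, 1, 1, 1, 1]}}

```text
time_s: 6.57
tcp_pos: [0.5414, -0.321, 0.1567]
ee_rot: [[-0.173, -0.985, 0.0], [-0.985, 0.173, -0.001], [0.001, -0.001, -1.0]]
wrist_force: [0.7, 0.2, -0.8]
gripper_width: 0.457
gripper_force: 30.0
```

>>> {"api": "servo_tool", "payload": {"slide": [[0, 0, 0.02], [0, 0, 0.04], [0, 0, 0.05], [0, 0, 0.06], [0, 0, 0.06]], "spin": [0, 0, 0, 0, 0], "grip": [1, 1, 1, 1, 1]}}

```text
time_s: 6.98
tcp_pos: [0.5407, -0.3172, 0.0945]
ee_rot: [[-0.171, -0.985, -0.004], [-0.985, 0.171, 0.001], [-0.001, 0.004, -1.0]]
wrist_force: [-0.1, -0.3, -2.8]
gripper_width: 0.459
gripper_force: 30.0
```

>>> {"api": "servo_tool", "payload": {"slide": [[0, 0, 0], [0, 0, 0], [0, 0, 0], [0, 0, 0], [0, 0, 0]], "spin": [0, 0, 0, 0, 0], "grip": [1, 1, 1, 1, 1]}}

```text
time_s: 7.4
tcp_pos: [0.5421, -0.3178, 0.0974]
ee_rot: [[-0.17, -0.985, 0.001], [-0.985, 0.17, -0.0], [0.0, -0.001, -1.0]]
wrist_force: [-0.6, -0.1, -0.6]
gripper_width: 0.459
gripper_force: 30.0
```

```bash
python3 -c "
from h import *
plan((.5406,-.3178,.0715,-189.85))
for n in ['top','scene','wrist']:
    c=capture(n)
    print(n,[(np.round(d['point'],4).tolist(),round(d['conf'],2)) for d in tip_of('case',n)[:3]])
"
```

```text
t 7.4 tcp [ 0.5421 -0.3178  0.0974] yaw 170.19 w 0.459 F [-0.6 -0.1 -0.6]
  call slide mm [ 0.  1. 26.] spin 0.0
top [([0.4586, 0.3115, -0.0036], 0.56)]
scene [([0.541, -0.3231, 0.0665], 0.54)]
wrist [([0.5406, -0.3205, 0.0638], 0.88)]
```

>>> {"api": "servo_tool", "payload": {"slide": [[0, 0.001, 0.008], [0, 0.001, 0.015], [0, 0.001, 0.02], [0, 0.001, 0.023], [0, 0.001, 0.025]], "spin": [0, 0, 0, 0, 0], "grip": [1, 1, 1, 1, 1]}}

```text
time_s: 8.12
tcp_pos: [0.5401, -0.3174, 0.071]
ee_rot: [[-0.17, -0.985, -0.002], [-0.985, 0.17, 0.001], [-0.0, 0.002, -1.0]]
wrist_force: [-3.9, 3.5, 9.6]
gripper_width: 0.456
gripper_force: 30.0
```

>>> {"api": "servo_tool", "payload": {"slide": [[0, 0, 0], [0, 0, 0], [0, 0, 0.001], [0, 0, 0.001], [0, 0, 0.001]], "spin": [0, 0, 0, 0, 0], "grip": [1, 1, 1, 1, 1]}}

```text
time_s: 8.53
tcp_pos: [0.541, -0.3177, 0.071]
ee_rot: [[-0.171, -0.985, 0.001], [-0.985, 0.171, -0.0], [0.0, -0.001, -1.0]]
wrist_force: [-0.1, 0.7, 1.3]
gripper_width: 0.456
gripper_force: 30.0
```

>>> {"api": "servo_tool", "payload": {"slide": [[0, 0, 0], [0, 0, 0], [0, 0, 0], [0, 0, 0], [0, 0, 0]], "spin": [0, 0, 0, 0, 0], "grip": [0.45, 0.35, 0.2, 0.1, 0]}}

```text
time_s: 8.95
tcp_pos: [0.5407, -0.3176, 0.0705]
ee_rot: [[-0.171, -0.985, -0.0], [-0.985, 0.171, 0.0], [-0.0, 0.0, -1.0]]
wrist_force: [-0.7, -0.5, 0.2]
gripper_width: 0.752
gripper_force: 0.0
```

>>> {"api": "servo_tool", "payload": {"slide": [[0, 0, -0.005], [0, 0, -0.02], [0, 0, -0.045], [0, 0, -0.07], [0, 0, -0.09]], "spin": [0, 0, 0, 0, 0], "grip": [0, 0, 0, 0, 0]}}

```text
time_s: 9.37
tcp_pos: [0.5411, -0.3179, 0.1628]
ee_rot: [[-0.17, -0.985, 0.002], [-0.985, 0.17, -0.001], [0.001, -0.002, -1.0]]
wrist_force: [0.5, 0.2, 0.4]
gripper_width: 0.993
gripper_force: 0.0
```

```bash
python3 -c "
from h import *
plan((.576,.219,.16,-172.2))
for n in ['top','scene','wrist']:
    c=capture(n)
    for k in ['case','jar']: print(n,k,[(np.round(d['point'],4).tolist(),round(d['conf'],2)) for d in tip_of(k,n)[:3]])
"
```

```text
t 9.37 tcp [ 0.5411 -0.3179  0.1628] yaw 170.19 w 0.993 F [0.5 0.2 0.4]
  call slide mm [-134.   14.    1.] spin -4.4
  call slide mm [-134.    4.    1.] spin -4.4
  call slide mm [-134.   -6.    1.] spin -4.4
  call slide mm [-133.  -17.    1.] spin -4.4
top case [([0.4601, 0.3143, -0.001], 0.81)]
top jar [([0.5748, 0.22, 0.0227], 0.73)]
scene case [([0.54, -0.3227, 0.0377], 0.87), ([0.46, 0.3109, 0.0013], 0.67)]
scene jar [([0.5749, 0.2176, 0.023], 0.7), ([0.5773, 0.1919, 0.0012], 0.32)]
wrist case [([0.539, -0.3205, 0.0394], 0.84)]
wrist jar []
```

>>> {"api": "servo_tool", "payload": {"slide": [[-0.02, 0.002, 0], [-0.045, 0.005, 0], [-0.075, 0.008, 0], [-0.105, 0.011, 0], [-0.134, 0.014, 0]], "spin": [-0.7, -1.5, -2.5, -3.5, -4.4], "grip": [0, 0, 0, 0, 0]}}

```text
time_s: 10.23
tcp_pos: [0.5494, -0.182, 0.1598]
ee_rot: [[-0.094, -0.996, -0.001], [-0.996, 0.094, 0.0], [0.0, 0.001, -1.0]]
wrist_force: [-0.0, 0.5, -0.4]
gripper_width: 1.001
gripper_force: 0.0
```

>>> {"api": "servo_tool", "payload": {"slide": [[-0.027, 0.001, 0], [-0.054, 0.002, 0], [-0.08, 0.003, 0], [-0.107, 0.003, 0], [-0.134, 0.004, 0]], "spin": [-0.9, -1.8, -2.6, -3.5, -4.4], "grip": [0, 0, 0, 0, 0]}}

```text
time_s: 10.65
tcp_pos: [0.5583, -0.0481, 0.16]
ee_rot: [[-0.017, -1.0, -0.001], [-1.0, 0.017, -0.0], [0.0, 0.001, -1.0]]
wrist_force: [0.6, -0.5, 1.4]
gripper_width: 0.999
gripper_force: 0.0
```

>>> {"api": "servo_tool", "payload": {"slide": [[-0.027, -0.001, 0], [-0.054, -0.002, 0], [-0.08, -0.004, 0], [-0.107, -0.005, 0], [-0.134, -0.006, 0]], "spin": [-0.9, -1.8, -2.6, -3.5, -4.4], "grip": [0, 0, 0, 0, 0]}}

```text
time_s: 11.07
tcp_pos: [0.5666, 0.0857, 0.1599]
ee_rot: [[0.06, -0.998, -0.001], [-0.998, -0.06, -0.001], [0.0, 0.001, -1.0]]
wrist_force: [-0.2, -0.1, 1.1]
gripper_width: 1.001
gripper_force: 0.0
```

>>> {"api": "servo_tool", "payload": {"slide": [[-0.03, -0.004, 0], [-0.06, -0.008, 0], [-0.09, -0.011, 0], [-0.118, -0.015, 0], [-0.134, -0.017, 0]], "spin": [-0.9, -1.8, -2.6, -3.5, -4.4], "grip": [0, 0, 0, 0, 0]}}

```text
time_s: 11.48
tcp_pos: [0.576, 0.2219, 0.1598]
ee_rot: [[0.138, -0.99, -0.0], [-0.99, -0.138, -0.0], [0.0, 0.0, -1.0]]
wrist_force: [0.8, -0.8, -0.2]
gripper_width: 1.001
gripper_force: 0.0
```

>>> {"api": "servo_tool", "payload": {"slide": [[0, 0, 0], [0, 0, 0], [0, 0, 0], [0, 0, 0], [0, 0, 0]], "spin": [0, 0, 0, 0, 0], "grip": [0, 0, 0, 0, 0]}}

```text
time_s: 11.9
tcp_pos: [0.576, 0.218, 0.1606]
ee_rot: [[0.134, -0.991, -0.0], [-0.991, -0.134, -0.0], [0.0, 0.0, -1.0]]
wrist_force: [0.0, -0.3, 0.2]
gripper_width: 1.003
gripper_force: 0.0
```

```bash
python3 -c "
from h import *
plan((.576,.219,.069,-172.2))
for n in ['wrist']:
    c=capture(n)
    for k in ['jar','vial','tin']: print(n,k,[(np.round(d['point'],4).tolist(),round(d['conf'],2)) for d in tip_of(k,n)[:3]])
"
```

```text
t 11.9 tcp [0.576  0.218  0.1606] yaw -172.32 w 1.003 F [ 0.  -0.3  0.2]
  call slide mm [-1. -0. 92.] spin -0.1
wrist jar [([0.5752, 0.22, 0.0234], 0.88)]
wrist vial [([0.5833, 0.1558, 0.0254], 0.76)]
wrist tin [([0.5927, 0.093, 0.0275], 0.81), ([0.4377, 0.0388, 0.0006], 0.8)]
```

>>> {"api": "servo_tool", "payload": {"slide": [[-0.001, 0, 0.025], [-0.001, 0, 0.055], [-0.001, 0, 0.078], [-0.001, 0, 0.09], [-0.001, 0, 0.092]], "spin": [0, 0, 0, 0, 0], "grip": [0, 0, 0, 0, 0]}}

```text
time_s: 12.52
tcp_pos: [0.5742, 0.219, 0.0655]
ee_rot: [[0.134, -0.991, -0.005], [-0.991, -0.134, -0.003], [0.002, 0.006, -1.0]]
wrist_force: [0.2, -0.9, -0.0]
gripper_width: 1.003
gripper_force: 0.0
```

>>> {"api": "servo_tool", "payload": {"slide": [[0, 0, 0], [0, 0, 0], [0, 0, 0], [0, 0, 0], [0, 0, 0]], "spin": [0, 0, 0, 0, 0], "grip": [0, 0.2, 0.5, 1, 1]}}

```text
time_s: 12.93
tcp_pos: [0.5763, 0.2205, 0.0697]
ee_rot: [[0.135, -0.991, 0.002], [-0.991, -0.135, 0.001], [-0.001, -0.002, -1.0]]
wrist_force: [1.0, 0.6, -0.4]
gripper_width: 0.784
gripper_force: 0.0
```

>>> {"api": "servo_tool", "payload": {"slide": [[0, 0, 0], [0, 0, 0], [0, 0, 0], [0, 0, 0], [0, 0, 0]], "spin": [0, 0, 0, 0, 0], "grip": [1, 1, 1, 1, 1]}}

```text
time_s: 13.35
tcp_pos: [0.576, 0.2203, 0.0687]
ee_rot: [[0.135, -0.991, 0.001], [-0.991, -0.135, 0.0], [-0.0, -0.001, -1.0]]
wrist_force: [-0.8, 0.2, 1.1]
gripper_width: 0.445
gripper_force: 30.0
```

>>> {"api": "servo_tool", "payload": {"slide": [[0, 0, 0], [0, 0, 0], [0, 0, -0.002], [0, 0, -0.005], [0, 0, -0.01]], "spin": [0, 0, 0, 0, 0], "grip": [1, 1, 1, 1, 1]}}

```text
time_s: 13.77
tcp_pos: [0.5753, 0.2199, 0.0781]
ee_rot: [[0.135, -0.991, -0.002], [-0.991, -0.135, -0.001], [0.001, 0.002, -1.0]]
wrist_force: [-0.1, -0.0, -1.0]
gripper_width: 0.443
gripper_force: 30.0
```

>>> {"api": "servo_tool", "payload": {"slide": [[0, 0, -0.015], [0, 0, -0.035], [0, 0, -0.06], [0, 0, -0.078], [0, 0, -0.085]], "spin": [0, 0, 0, 0, 0], "grip": [1, 1, 1, 1, 1]}}

```text
time_s: 14.18
tcp_pos: [0.5772, 0.2209, 0.1673]
ee_rot: [[0.136, -0.991, 0.005], [-0.991, -0.136, 0.003], [-0.002, -0.006, -1.0]]
wrist_force: [0.7, 0.1, -0.9]
gripper_width: 0.444
gripper_force: 30.0
```

>>> {"api": "servo_tool", "payload": {"slide": [[0, 0, 0], [0, 0, 0], [0, 0, 0], [0, 0, 0], [0, 0, 0]], "spin": [0, 0, 0, 0, 0], "grip": [1, 1, 1, 1, 1]}}

```text
time_s: 14.6
tcp_pos: [0.5753, 0.2199, 0.1621]
ee_rot: [[0.135, -0.991, -0.002], [-0.991, -0.135, -0.001], [0.001, 0.002, -1.0]]
wrist_force: [0.5, 0.8, -0.4]
gripper_width: 0.446
gripper_force: 30.0
```

```bash
python3 -c "
from h import *
plan((*S[3],.16,-189.85))
for n in ['top','scene','wrist']:
    c=capture(n)
    for k in ['jar']: print(n,k,[(np.round(d['point'],4).tolist(),round(d['conf'],2)) for d in tip_of(k,n)[:3]])
"
```

```text
t 14.6 tcp [0.5753 0.2199 0.1621] yaw -172.24 w 0.446 F [ 0.5  0.8 -0.4]
  call slide mm [156.  29.   1.] spin 5.9
  call slide mm [158.  13.   1.] spin 5.9
  call slide mm [159.  -3.   1.] spin 5.9
top jar [([0.5727, 0.2201, 0.1176], 0.69)]
scene jar [([0.574, 0.2151, 0.1179], 0.64)]
wrist jar [([0.5737, 0.2205, 0.1175], 0.79)]
```

>>> {"api": "servo_tool", "payload": {"slide": [[0.02, 0.003, 0], [0.05, 0.009, 0], [0.085, 0.016, 0], [0.12, 0.022, 0], [0.156, 0.029, 0]], "spin": [0.8, 2, 3.3, 4.6, 5.9], "grip": [1, 1, 1, 1, 1]}}

```text
time_s: 15.32
tcp_pos: [0.5681, 0.0606, 0.1637]
ee_rot: [[0.033, -0.999, 0.0], [-0.999, -0.033, 0.0], [-0.0, -0.0, -1.0]]
wrist_force: [0.8, -0.0, -0.7]
gripper_width: 0.442
gripper_force: 30.0
```

>>> {"api": "servo_tool", "payload": {"slide": [[0.032, 0.003, 0], [0.063, 0.005, 0], [0.095, 0.008, 0], [0.126, 0.01, 0], [0.158, 0.013, 0]], "spin": [1.2, 2.4, 3.5, 4.7, 5.9], "grip": [1, 1, 1, 1, 1]}}

```text
time_s: 15.73
tcp_pos: [0.5603, -0.098, 0.1638]
ee_rot: [[-0.071, -0.997, 0.001], [-0.997, 0.071, 0.0], [-0.0, -0.001, -1.0]]
wrist_force: [0.3, -0.2, -1.8]
gripper_width: 0.445
gripper_force: 30.0
```

>>> {"api": "servo_tool", "payload": {"slide": [[0.035, -0.001, 0], [0.07, -0.001, 0], [0.105, -0.002, 0], [0.137, -0.003, 0], [0.158, -0.003, 0]], "spin": [1.2, 2.4, 3.5, 4.7, 5.9], "grip": [1, 1, 1, 1, 1]}}

```text
time_s: 16.15
tcp_pos: [0.5519, -0.2573, 0.1636]
ee_rot: [[-0.175, -0.984, 0.0], [-0.984, 0.175, -0.0], [0.0, -0.0, -1.0]]
wrist_force: [-0.4, 0.0, -0.9]
gripper_width: 0.45
gripper_force: 30.0
```

>>> {"api": "servo_tool", "payload": {"slide": [[0, 0, 0.015], [0, 0, 0.035], [0, 0, 0.05], [0, 0, 0.057], [0, 0, 0.06]], "spin": [0, 0, 0, 0, 0], "grip": [1, 1, 1, 1, 1]}}

```text
time_s: 16.57
tcp_pos: [0.5516, -0.2543, 0.1022]
ee_rot: [[-0.173, -0.985, -0.003], [-0.985, 0.173, 0.001], [-0.0, 0.003, -1.0]]
wrist_force: [-0.8, 0.8, -1.4]
gripper_width: 0.44
gripper_force: 30.0
```

>>> {"api": "servo_tool", "payload": {"slide": [[0, 0, 0], [0, 0, 0], [0, 0, 0], [0, 0, 0], [0, 0, 0]], "spin": [0, 0, 0, 0, 0], "grip": [1, 1, 1, 1, 1]}}

```text
time_s: 16.98
tcp_pos: [0.5527, -0.2544, 0.1044]
ee_rot: [[-0.172, -0.985, 0.002], [-0.985, 0.172, -0.0], [0.0, -0.002, -1.0]]
wrist_force: [0.1, 0.4, -0.2]
gripper_width: 0.442
gripper_force: 30.0
```

```bash
python3 -c "
from h import *
plan((*S[3],.0837,-189.85))
for n in ['scene','wrist']:
    c=capture(n)
    for k in ['jar']: print(n,k,[(np.round(d['point'],4).tolist(),round(d['conf'],2)) for d in tip_of(k,n)[:3]])
"
```

```text
t 16.98 tcp [ 0.5527 -0.2544  0.1044] yaw 170.08 w 0.442 F [ 0.1  0.4 -0.2]
  call slide mm [ 2.  1. 21.] spin -0.1
scene jar [([0.5511, -0.2579, 0.0581], 0.84), ([0.5757, 0.2202, 0.0224], 0.73)]
wrist jar [([0.5503, -0.2542, 0.0617], 0.75)]
```

>>> {"api": "servo_tool", "payload": {"slide": [[0.001, 0.001, 0.007], [0.001, 0.001, 0.013], [0.001, 0.001, 0.017], [0.001, 0.001, 0.019], [0.001, 0.001, 0.02]], "spin": [0, 0, 0, 0, 0], "grip": [1, 1, 1, 1, 1]}}

```text
time_s: 17.6
tcp_pos: [0.5506, -0.2552, 0.0827]
ee_rot: [[-0.172, -0.985, -0.002], [-0.985, 0.172, 0.0], [0.0, 0.002, -1.0]]
wrist_force: [-2.1, 0.5, 1.7]
gripper_width: 0.445
gripper_force: 30.0
```

>>> {"api": "servo_tool", "payload": {"slide": [[0, 0, 0], [0, 0, 0], [0, 0, 0.001], [0, 0, 0.001], [0, 0, 0.001]], "spin": [0, 0, 0, 0, 0], "grip": [1, 1, 1, 1, 1]}}

```text
time_s: 18.02
tcp_pos: [0.5512, -0.2553, 0.0827]
ee_rot: [[-0.172, -0.985, 0.0], [-0.985, 0.172, -0.0], [0.0, -0.0, -1.0]]
wrist_force: [0.3, 0.4, -0.8]
gripper_width: 0.448
gripper_force: 30.0
```

>>> {"api": "servo_tool", "payload": {"slide": [[0, 0, 0], [0, 0, 0], [0, 0, 0], [0, 0, 0], [0, 0, 0]], "spin": [0, 0, 0, 0, 0], "grip": [0.5, 0.4, 0.25, 0.1, 0]}}

```text
time_s: 18.43
tcp_pos: [0.5512, -0.2553, 0.0827]
ee_rot: [[-0.172, -0.985, 0.0], [-0.985, 0.172, -0.0], [0.0, -0.0, -1.0]]
wrist_force: [-0.2, 0.1, 0.1]
gripper_width: 0.718
gripper_force: 0.0
```

>>> {"api": "servo_tool", "payload": {"slide": [[0, 0, -0.005], [0, 0, -0.02], [0, 0, -0.045], [0, 0, -0.067], [0, 0, -0.08]], "spin": [0, 0, 0, 0, 0], "grip": [0, 0, 0, 0, 0]}}

```text
time_s: 18.85
tcp_pos: [0.5522, -0.2557, 0.1658]
ee_rot: [[-0.172, -0.985, 0.004], [-0.985, 0.172, -0.002], [0.001, -0.004, -1.0]]
wrist_force: [0.9, -0.6, 0.9]
gripper_width: 0.985
gripper_force: 0.0
```

```bash
python3 -c "
from h import *
plan((.583,.156,.163,-172.2))
for n in ['top','wrist']:
    c=capture(n)
    for k in ['jar','vial','tin']: print(n,k,[(np.round(d['point'],4).tolist(),round(d['conf'],2)) for d in tip_of(k,n)[:3]])
"
```

```text
t 18.85 tcp [ 0.5522 -0.2557  0.1658] yaw 170.1 w 0.985 F [ 0.9 -0.6  0.9]
  call slide mm [-137.   13.    1.] spin -5.9
  call slide mm [-138.   -1.    1.] spin -5.9
  call slide mm [-137.  -15.    1.] spin -5.9
top jar [([0.5793, 0.1893, 0.0015], 0.34)]
top vial []
top tin [([0.4379, 0.0381, -0.002], 0.93), ([0.5904, 0.0955, 0.0264], 0.84)]
wrist jar [([0.5485, -0.2545, 0.0412], 0.62)]
wrist vial [([0.552, -0.2536, 0.0382], 0.64)]
wrist tin []
```

>>> {"api": "servo_tool", "payload": {"slide": [[-0.02, 0.002, 0], [-0.045, 0.004, 0], [-0.075, 0.007, 0], [-0.106, 0.01, 0], [-0.137, 0.013, 0]], "spin": [-0.9, -2, -3.3, -4.6, -5.9], "grip": [0, 0, 0, 0, 0]}}

```text
time_s: 19.67
tcp_pos: [0.5614, -0.117, 0.1616]
ee_rot: [[-0.07, -0.998, -0.002], [-0.998, 0.07, -0.0], [0.0, 0.002, -1.0]]
wrist_force: [0.8, -0.3, 1.2]
gripper_width: 1.005
gripper_force: 0.0
```

>>> {"api": "servo_tool", "payload": {"slide": [[-0.028, 0, 0], [-0.055, 0, 0], [-0.083, -0.001, 0], [-0.11, -0.001, 0], [-0.138, -0.001, 0]], "spin": [-1.2, -2.4, -3.5, -4.7, -5.9], "grip": [0, 0, 0, 0, 0]}}

```text
time_s: 20.08
tcp_pos: [0.5722, 0.0207, 0.1617]
ee_rot: [[0.034, -0.999, -0.002], [-0.999, -0.034, -0.001], [0.0, 0.002, -1.0]]
wrist_force: [1.2, -0.7, 0.6]
gripper_width: 1.004
gripper_force: 0.0
```

>>> {"api": "servo_tool", "payload": {"slide": [[-0.03, -0.003, 0], [-0.062, -0.006, 0], [-0.094, -0.01, 0], [-0.122, -0.013, 0], [-0.137, -0.015, 0]], "spin": [-1.2, -2.4, -3.5, -4.7, -5.9], "grip": [0, 0, 0, 0, 0]}}

```text
time_s: 20.5
tcp_pos: [0.583, 0.1597, 0.1616]
ee_rot: [[0.139, -0.99, -0.001], [-0.99, -0.139, -0.0], [0.0, 0.001, -1.0]]
wrist_force: [0.1, 0.4, -0.7]
gripper_width: 1.0
gripper_force: 0.0
```

>>> {"api": "servo_tool", "payload": {"slide": [[0, 0, 0], [0, 0, 0], [0, 0, 0], [0, 0, 0], [0, 0, 0]], "spin": [0, 0, 0, 0, 0], "grip": [0, 0, 0, 0, 0]}}

```text
time_s: 20.92
tcp_pos: [0.5831, 0.1557, 0.1626]
ee_rot: [[0.133, -0.991, -0.0], [-0.991, -0.133, -0.0], [0.0, 0.0, -1.0]]
wrist_force: [-0.3, -0.5, -0.4]
gripper_width: 1.003
gripper_force: 0.0
```

```bash
python3 -c "
from h import *
plan((.583,.156,.061,-172.2))
for n in ['wrist']:
    c=capture(n)
    for k in ['vial','tin']: print(n,k,[(np.round(d['point'],4).tolist(),round(d['conf'],2)) for d in tip_of(k,n)[:3]])
"
```

```text
t 20.92 tcp [0.5831 0.1557 0.1626] yaw -172.33 w 1.003 F [-0.3 -0.5 -0.4]
  call slide mm [ -0.   0. 102.] spin -0.1
wrist vial [([0.5845, 0.1591, 0.025], 0.61)]
wrist tin [([0.4357, 0.0355, 0.0032], 0.86), ([0.5924, 0.0922, 0.0261], 0.71)]
```

>>> {"api": "servo_tool", "payload": {"slide": [[-0.001, 0, 0.025], [-0.001, 0, 0.055], [-0.001, 0, 0.083], [-0.001, 0, 0.098], [-0.001, 0, 0.102]], "spin": [0, 0, 0, 0, 0], "grip": [0, 0, 0, 0, 0]}}

```text
time_s: 21.48
tcp_pos: [0.5811, 0.1566, 0.0573]
ee_rot: [[0.134, -0.991, -0.006], [-0.991, -0.134, -0.003], [0.002, 0.006, -1.0]]
wrist_force: [-0.2, -1.2, -0.4]
gripper_width: 1.0
gripper_force: 0.0
```

>>> {"api": "servo_tool", "payload": {"slide": [[0, 0, 0], [0, 0, 0], [0, 0, 0], [0, 0, 0], [0, 0, 0]], "spin": [0, 0, 0, 0, 0], "grip": [0, 0.2, 0.4, 0.5, 0.55]}}

```text
time_s: 21.9
tcp_pos: [0.5836, 0.1583, 0.0619]
ee_rot: [[0.135, -0.991, 0.002], [-0.991, -0.135, 0.001], [-0.001, -0.002, -1.0]]
wrist_force: [-0.2, -0.1, 0.2]
gripper_width: 0.777
gripper_force: 0.0
```

>>> {"api": "servo_tool", "payload": {"slide": [[0, 0, 0], [0, 0, 0], [0, 0, 0], [0, 0, 0], [0, 0, 0]], "spin": [0, 0, 0, 0, 0], "grip": [0.58, 0.62, 0.66, 0.7, 0.75]}}

```text
time_s: 22.32
tcp_pos: [0.583, 0.158, 0.0606]
ee_rot: [[0.135, -0.991, -0.0], [-0.991, -0.135, -0.0], [0.0, 0.0, -1.0]]
wrist_force: [0.8, -0.2, 0.3]
gripper_width: 0.402
gripper_force: 0.0
```

>>> {"api": "servo_tool", "payload": {"slide": [[0, 0, 0], [0, 0, 0], [0, 0, 0], [0, 0, 0], [0, 0, 0]], "spin": [0, 0, 0, 0, 0], "grip": [1, 1, 1, 1, 1]}}

```text
time_s: 22.73
tcp_pos: [0.583, 0.158, 0.0605]
ee_rot: [[0.135, -0.991, 0.0], [-0.991, -0.135, 0.0], [-0.0, -0.0, -1.0]]
wrist_force: [0.3, 0.3, -0.6]
gripper_width: 0.338
gripper_force: 30.0
```

>>> {"api": "servo_tool", "payload": {"slide": [[0, 0, -0.004], [0, 0, -0.015], [0, 0, -0.03], [0, 0, -0.045], [0, 0, -0.055]], "spin": [0, 0, 0, 0, 0], "grip": [1, 1, 1, 1, 1]}}

```text
time_s: 23.15
tcp_pos: [0.5838, 0.1582, 0.118]
ee_rot: [[0.136, -0.991, 0.003], [-0.991, -0.136, 0.001], [-0.001, -0.003, -1.0]]
wrist_force: [0.8, -0.1, -0.2]
gripper_width: 0.335
gripper_force: 30.0
```

>>> {"api": "servo_tool", "payload": {"slide": [[0, 0, -0.015], [0, 0, -0.03], [0, 0, -0.04], [0, 0, -0.045], [0, 0, -0.045]], "spin": [0, 0, 0, 0, 0], "grip": [1, 1, 1, 1, 1]}}

```text
time_s: 23.57
tcp_pos: [0.5835, 0.1582, 0.1621]
ee_rot: [[0.135, -0.991, 0.003], [-0.991, -0.135, 0.001], [-0.001, -0.003, -1.0]]
wrist_force: [0.4, -0.3, -0.3]
gripper_width: 0.339
gripper_force: 30.0
```

```bash
python3 -c "
from h import *
for n in ['top','scene','wrist']:
    c=capture(n)
    for k in ['vial']: print(n,k,[(np.round(d['point'],4).tolist(),round(d['conf'],2)) for d in tip_of(k,n)[:3]])
plan((*S[2],.16,-189.85))
"
```

```text
top vial [([0.5662, 0.2877, 0.0217], 0.44)]
scene vial [([0.5832, 0.1578, 0.1224], 0.68)]
wrist vial [([0.5838, 0.1606, 0.1223], 0.56), ([0.574, 0.1887, -0.0007], 0.33)]
t 23.87 tcp [0.5826 0.1577 0.1595] yaw -172.24 w 0.34 F [-0.1  0.7 -0.2]
  call slide mm [114.  22.  -0.] spin 5.9
  call slide mm [116.  10.  -0.] spin 5.9
  call slide mm [117.  -1.  -0.] spin 5.9
```

>>> {"api": "servo_tool", "payload": {"slide": [[0.015, 0.003, 0], [0.037, 0.007, 0], [0.062, 0.012, 0], [0.088, 0.017, 0], [0.114, 0.022, 0]], "spin": [0.8, 2, 3.3, 4.6, 5.9], "grip": [1, 1, 1, 1, 1]}}

```text
time_s: 24.28
tcp_pos: [0.576, 0.0404, 0.1601]
ee_rot: [[0.031, -1.0, -0.001], [-1.0, -0.031, -0.0], [0.0, 0.001, -1.0]]
wrist_force: [0.5, 0.5, 0.0]
gripper_width: 0.338
gripper_force: 30.0
```

>>> {"api": "servo_tool", "payload": {"slide": [[0.023, 0.002, 0], [0.046, 0.004, 0], [0.07, 0.006, 0], [0.093, 0.008, 0], [0.116, 0.01, 0]], "spin": [1.2, 2.4, 3.5, 4.7, 5.9], "grip": [1, 1, 1, 1, 1]}}

```text
time_s: 24.7
tcp_pos: [0.5697, -0.076, 0.1602]
ee_rot: [[-0.072, -0.997, -0.001], [-0.997, 0.072, -0.0], [0.0, 0.001, -1.0]]
wrist_force: [0.3, 0.1, -0.6]
gripper_width: 0.341
gripper_force: 30.0
```

>>> {"api": "servo_tool", "payload": {"slide": [[0.025, 0, 0], [0.055, -0.001, 0], [0.083, -0.001, 0], [0.105, -0.001, 0], [0.117, -0.001, 0]], "spin": [1.2, 2.4, 3.5, 4.7, 5.9], "grip": [1, 1, 1, 1, 1]}}

```text
time_s: 25.12
tcp_pos: [0.5621, -0.1937, 0.16]
ee_rot: [[-0.177, -0.984, -0.001], [-0.984, 0.177, -0.0], [0.0, 0.001, -1.0]]
wrist_force: [-0.4, -0.5, 0.2]
gripper_width: 0.335
gripper_force: 30.0
```

>>> {"api": "servo_tool", "payload": {"slide": [[0, 0, 0.015], [0, 0, 0.035], [0, 0, 0.05], [0, 0, 0.062], [0, 0, 0.065]], "spin": [0, 0, 0, 0, 0], "grip": [1, 1, 1, 1, 1]}}

```text
time_s: 25.53
tcp_pos: [0.5614, -0.1908, 0.093]
ee_rot: [[-0.173, -0.985, -0.005], [-0.985, 0.173, 0.001], [0.0, 0.005, -1.0]]
wrist_force: [-0.8, 0.0, -0.9]
gripper_width: 0.341
gripper_force: 30.0
```

>>> {"api": "servo_tool", "payload": {"slide": [[0, 0, 0], [0, 0, 0], [0, 0, 0], [0, 0, 0], [0, 0, 0]], "spin": [0, 0, 0, 0, 0], "grip": [1, 1, 1, 1, 1]}}

```text
time_s: 25.95
tcp_pos: [0.5636, -0.191, 0.0964]
ee_rot: [[-0.172, -0.985, 0.002], [-0.985, 0.172, -0.0], [-0.0, -0.002, -1.0]]
wrist_force: [-0.5, -0.2, -0.3]
gripper_width: 0.34
gripper_force: 30.0
```

```bash
python3 -c "
from h import *
plan((*S[2],.0755,-189.85))
for n in ['scene','wrist']:
    c=capture(n)
    for k in ['vial']: print(n,k,[(np.round(d['point'],4).tolist(),round(d['conf'],2)) for d in tip_of(k,n)[:3]])
"
```

```text
t 25.95 tcp [ 0.5636 -0.191   0.0964] yaw 170.08 w 0.34 F [-0.5 -0.2 -0.3]
  call slide mm [ 0.  1. 21.] spin -0.1
scene vial [([0.5648, -0.1874, 0.0594], 0.75), ([0.572, 0.2211, 0.0196], 0.18)]
wrist vial [([0.5646, -0.1912, 0.0579], 0.62)]
```

>>> {"api": "servo_tool", "payload": {"slide": [[0, 0.001, 0.007], [0, 0.001, 0.013], [0, 0.001, 0.017], [0, 0.001, 0.02], [0, 0.001, 0.021]], "spin": [0, 0, 0, 0, 0], "grip": [1, 1, 1, 1, 1]}}

```text
time_s: 26.57
tcp_pos: [0.5616, -0.1908, 0.0745]
ee_rot: [[-0.172, -0.985, -0.002], [-0.985, 0.172, -0.0], [0.001, 0.002, -1.0]]
wrist_force: [-2.6, 2.3, 8.1]
gripper_width: 0.341
gripper_force: 30.0
```

>>> {"api": "servo_tool", "payload": {"slide": [[0, 0, 0], [0, 0, 0], [0, 0, 0], [0, 0, 0], [0, 0, 0]], "spin": [0, 0, 0, 0, 0], "grip": [1, 1, 1, 1, 1]}}

```text
time_s: 26.98
tcp_pos: [0.5619, -0.1909, 0.0745]
ee_rot: [[-0.173, -0.985, -0.001], [-0.985, 0.173, 0.0], [0.0, 0.001, -1.0]]
wrist_force: [-2.1, 0.5, 2.4]
gripper_width: 0.34
gripper_force: 30.0
```

>>> {"api": "servo_tool", "payload": {"slide": [[0, 0, 0], [0, 0, 0], [0, 0, 0], [0, 0, 0], [0, 0, 0]], "spin": [0, 0, 0, 0, 0], "grip": [0.62, 0.55, 0.4, 0.2, 0]}}

```text
time_s: 27.4
tcp_pos: [0.5624, -0.1909, 0.0744]
ee_rot: [[-0.172, -0.985, 0.0], [-0.985, 0.172, -0.0], [-0.0, -0.0, -1.0]]
wrist_force: [-0.4, 0.4, -0.4]
gripper_width: 0.59
gripper_force: 0.0
```

>>> {"api": "servo_tool", "payload": {"slide": [[0, 0, 0], [0, 0, -0.015], [0, 0, -0.04], [0, 0, -0.07], [0, 0, -0.09]], "spin": [0, 0, 0, 0, 0], "grip": [0, 0, 0, 0, 0]}}

```text
time_s: 27.82
tcp_pos: [0.5631, -0.1911, 0.167]
ee_rot: [[-0.172, -0.985, 0.003], [-0.985, 0.172, -0.001], [0.0, -0.003, -1.0]]
wrist_force: [0.1, -0.1, -0.1]
gripper_width: 0.954
gripper_force: 0.0
```

```bash
python3 -c "
from h import *
plan((.590,.092,.163,-172.2))
for n in ['top','scene','wrist']:
    c=capture(n)
    for k in ['vial','tin']: print(n,k,[(np.round(d['point'],4).tolist(),round(d['conf'],2)) for d in tip_of(k,n)[:3]])
"
```

```text
t 27.82 tcp [ 0.5631 -0.1911  0.167 ] yaw 170.1 w 0.954 F [ 0.1 -0.1 -0.1]
  call slide mm [-142.   11.    2.] spin -8.9
  call slide mm [-142.  -11.    2.] spin -8.9
top vial [([0.5621, -0.1971, 0.0414], 0.72)]
top tin [([0.4404, 0.0389, -0.0011], 0.73), ([0.5914, 0.0957, 0.027], 0.65)]
scene vial [([0.5631, -0.189, 0.0398], 0.82), ([0.584, 0.0891, 0.0156], 0.38)]
scene tin [([0.4382, 0.0373, 0.002], 0.66), ([0.5939, 0.0947, 0.024], 0.58)]
wrist vial [([0.5645, -0.1896, 0.0392], 0.96)]
wrist tin []
```

>>> {"api": "servo_tool", "payload": {"slide": [[-0.02, 0.002, 0], [-0.045, 0.004, 0], [-0.077, 0.006, 0], [-0.11, 0.008, 0], [-0.142, 0.011, 0]], "spin": [-1.2, -2.8, -4.8, -6.8, -8.9], "grip": [0, 0, 0, 0, 0]}}

```text
time_s: 28.68
tcp_pos: [0.5757, -0.0479, 0.1638]
ee_rot: [[-0.017, -1.0, -0.001], [-1.0, 0.017, -0.0], [0.0, 0.001, -1.0]]
wrist_force: [0.8, -1.0, -0.3]
gripper_width: 0.999
gripper_force: 0.0
```

>>> {"api": "servo_tool", "payload": {"slide": [[-0.032, -0.003, 0], [-0.065, -0.005, 0], [-0.1, -0.008, 0], [-0.128, -0.01, 0], [-0.143, -0.01, 0]], "spin": [-2, -4, -6, -8, -8.9], "grip": [0, 0, 0, 0, 0]}}

```text
time_s: 29.1
tcp_pos: [0.5886, 0.0966, 0.1638]
ee_rot: [[0.141, -0.99, -0.001], [-0.99, -0.141, -0.0], [0.0, 0.001, -1.0]]
wrist_force: [-0.2, -0.3, -0.1]
gripper_width: 1.003
gripper_force: 0.0
```

>>> {"api": "servo_tool", "payload": {"slide": [[0, 0, 0], [0, 0, 0], [0, 0, 0], [0, 0, 0], [0, 0, 0]], "spin": [0, 0, 0, 0, 0], "grip": [0, 0, 0, 0, 0]}}

```text
time_s: 29.52
tcp_pos: [0.5883, 0.0924, 0.1645]
ee_rot: [[0.135, -0.991, -0.0], [-0.991, -0.135, -0.0], [0.0, 0.0, -1.0]]
wrist_force: [0.3, -0.0, 0.1]
gripper_width: 1.002
gripper_force: 0.0
```

```bash
python3 -c "
from h import *
plan((.591,.093,.056,-172.2))
for n in ['wrist']:
    c=capture(n)
    for k in ['tin']: print(n,k,[(np.round(d['point'],4).tolist(),round(d['conf'],2)) for d in tip_of(k,n)[:3]])
"
```

```text
t 29.52 tcp [0.5883 0.0924 0.1645] yaw -172.24 w 1.002 F [ 0.3 -0.   0.1]
  call slide mm [ -0.  -3. 108.] spin -0.0
wrist tin [([0.4381, 0.0344, 0.0022], 0.95), ([0.593, 0.091, 0.0231], 0.71)]
```

>>> {"api": "servo_tool", "payload": {"slide": [[0, -0.003, 0.025], [0, -0.003, 0.055], [0, -0.003, 0.08], [0, -0.003, 0.097], [0, -0.003, 0.104]], "spin": [0, 0, 0, 0, 0], "grip": [0, 0, 0, 0, 0]}}

```text
time_s: 30.03
tcp_pos: [0.5897, 0.0929, 0.0576]
ee_rot: [[0.135, -0.991, -0.005], [-0.991, -0.135, -0.002], [0.001, 0.005, -1.0]]
wrist_force: [-0.2, 0.1, -0.7]
gripper_width: 1.004
gripper_force: 0.0
```

>>> {"api": "servo_tool", "payload": {"slide": [[0, 0, 0.002], [0, 0, 0.004], [0, 0, 0.004], [0, 0, 0.004], [0, 0, 0.004]], "spin": [0, 0, 0, 0, 0], "grip": [0, 0, 0.2, 0.35, 0.45]}}

```text
time_s: 30.45
tcp_pos: [0.5921, 0.0944, 0.0578]
ee_rot: [[0.137, -0.991, 0.002], [-0.991, -0.137, 0.001], [-0.001, -0.002, -1.0]]
wrist_force: [-0.2, 0.4, -0.1]
gripper_width: 0.857
gripper_force: 0.0
```

>>> {"api": "servo_tool", "payload": {"slide": [[0, 0, 0], [0, 0, 0], [0, 0, 0], [0, 0, 0], [0, 0, 0]], "spin": [0, 0, 0, 0, 0], "grip": [0.5, 0.6, 0.8, 1, 1]}}

```text
time_s: 30.87
tcp_pos: [0.5913, 0.0941, 0.0567]
ee_rot: [[0.137, -0.991, -0.0], [-0.991, -0.137, -0.0], [0.0, 0.0, -1.0]]
wrist_force: [-0.4, -0.0, 1.1]
gripper_width: 0.513
gripper_force: 30.0
```

>>> {"api": "servo_tool", "payload": {"slide": [[0, 0, -0.004], [0, 0, -0.015], [0, 0, -0.03], [0, 0, -0.045], [0, 0, -0.055]], "spin": [0, 0, 0, 0, 0], "grip": [1, 1, 1, 1, 1]}}

```text
time_s: 31.28
tcp_pos: [0.5922, 0.0943, 0.1139]
ee_rot: [[0.137, -0.991, 0.003], [-0.991, -0.137, 0.001], [-0.0, -0.003, -1.0]]
wrist_force: [-0.2, 0.8, 0.3]
gripper_width: 0.515
gripper_force: 30.0
```

>>> {"api": "servo_tool", "payload": {"slide": [[0, 0, -0.015], [0, 0, -0.03], [0, 0, -0.04], [0, 0, -0.045], [0, 0, -0.045]], "spin": [0, 0, 0, 0, 0], "grip": [1, 1, 1, 1, 1]}}

```text
time_s: 31.7
tcp_pos: [0.592, 0.0944, 0.1581]
ee_rot: [[0.137, -0.991, 0.003], [-0.991, -0.137, 0.001], [-0.001, -0.003, -1.0]]
wrist_force: [-0.9, 0.7, -0.8]
gripper_width: 0.518
gripper_force: 30.0
```

```bash
python3 -c "
from h import *
for n in ['top','scene','wrist']:
    c=capture(n)
    for k in ['tin']: print(n,k,[(np.round(d['point'],4).tolist(),round(d['conf'],2)) for d in tip_of(k,n)[:3]])
plan((*S[1],.156,-189.85))
"
```

```text
top tin [([0.4389, 0.0354, -0.0007], 0.87), ([0.5921, 0.0926, 0.1291], 0.56)]
scene tin [([0.4369, 0.0363, 0.0023], 0.89), ([0.5928, 0.0938, 0.1229], 0.71), ([0.5633, -0.1901, 0.0362], 0.22)]
wrist tin [([0.436, 0.0367, -0.0005], 0.92), ([0.5923, 0.0925, 0.1246], 0.63)]
t 32.0 tcp [0.5909 0.094  0.1556] yaw -172.14 w 0.515 F [ 0.3 -0.6 -0.5]
  call slide mm [108.  23.  -0.] spin 8.9
  call slide mm [110.   7.  -0.] spin 8.9
```

>>> {"api": "servo_tool", "payload": {"slide": [[0.014, 0.003, 0], [0.035, 0.007, 0], [0.06, 0.012, 0], [0.085, 0.018, 0], [0.108, 0.023, 0]], "spin": [1, 3, 5, 7, 8.9], "grip": [1, 1, 1, 1, 1]}}

```text
time_s: 32.42
tcp_pos: [0.5827, -0.0177, 0.1561]
ee_rot: [[-0.02, -1.0, -0.001], [-1.0, 0.02, -0.0], [0.0, 0.001, -1.0]]
wrist_force: [0.3, 0.1, -1.1]
gripper_width: 0.516
gripper_force: 30.0
```

>>> {"api": "servo_tool", "payload": {"slide": [[0.024, 0.001, 0], [0.05, 0.003, 0], [0.077, 0.005, 0], [0.1, 0.007, 0], [0.109, 0.007, 0]], "spin": [2, 4, 6, 8, 8.9], "grip": [1, 1, 1, 1, 1]}}

```text
time_s: 32.83
tcp_pos: [0.5732, -0.1279, 0.1561]
ee_rot: [[-0.177, -0.984, -0.002], [-0.984, 0.177, -0.0], [0.001, 0.002, -1.0]]
wrist_force: [-0.6, 1.1, -0.5]
gripper_width: 0.512
gripper_force: 30.0
```

>>> {"api": "servo_tool", "payload": {"slide": [[0, 0, 0.015], [0, 0, 0.035], [0, 0, 0.05], [0, 0, 0.062], [0, 0, 0.065]], "spin": [0, 0, 0, 0, 0], "grip": [1, 1, 1, 1, 1]}}

```text
time_s: 33.25
tcp_pos: [0.5727, -0.1249, 0.089]
ee_rot: [[-0.173, -0.985, -0.005], [-0.985, 0.173, 0.0], [0.001, 0.005, -1.0]]
wrist_force: [-0.7, -1.0, -1.1]
gripper_width: 0.511
gripper_force: 30.0
```

>>> {"api": "servo_tool", "payload": {"slide": [[0, 0, 0], [0, 0, 0], [0, 0, 0], [0, 0, 0], [0, 0, 0]], "spin": [0, 0, 0, 0, 0], "grip": [1, 1, 1, 1, 1]}}

```text
time_s: 33.67
tcp_pos: [0.5748, -0.1248, 0.0924]
ee_rot: [[-0.172, -0.985, 0.002], [-0.985, 0.172, 0.0], [-0.0, -0.002, -1.0]]
wrist_force: [-0.1, 0.5, -0.9]
gripper_width: 0.516
gripper_force: 30.0
```

```bash
python3 -c "
from h import *
plan((*S[1],.0717,-189.85))
for n in ['scene','wrist']:
    c=capture(n)
    for k in ['tin']: print(n,k,[(np.round(d['point'],4).tolist(),round(d['conf'],2)) for d in tip_of(k,n)[:3]])
"
```

```text
t 33.67 tcp [ 0.5748 -0.1248  0.0924] yaw 170.08 w 0.516 F [-0.1  0.5 -0.9]
  call slide mm [ 1.  1. 21.] spin -0.1
scene tin [([0.4383, 0.0378, 0.0036], 0.96), ([0.5748, -0.1267, 0.0585], 0.75), ([0.5734, 0.2215, 0.0186], 0.64)]
wrist tin [([0.5761, -0.1291, 0.0618], 0.61)]
```

>>> {"api": "servo_tool", "payload": {"slide": [[0, 0.001, 0.007], [0, 0.001, 0.013], [0, 0.001, 0.017], [0, 0.001, 0.02], [0, 0.001, 0.021]], "spin": [0, 0, 0, 0, 0], "grip": [1, 1, 1, 1, 1]}}

```text
time_s: 34.28
tcp_pos: [0.5728, -0.1247, 0.0706]
ee_rot: [[-0.172, -0.985, -0.002], [-0.985, 0.172, -0.0], [0.001, 0.002, -1.0]]
wrist_force: [-4.0, 0.9, 9.3]
gripper_width: 0.516
gripper_force: 30.0
```

>>> {"api": "servo_tool", "payload": {"slide": [[0, 0, 0], [0, 0, 0], [0, 0, 0], [0, 0, 0], [0, 0, 0]], "spin": [0, 0, 0, 0, 0], "grip": [1, 1, 1, 1, 1]}}

```text
time_s: 34.7
tcp_pos: [0.5728, -0.1247, 0.0707]
ee_rot: [[-0.173, -0.985, -0.001], [-0.985, 0.173, -0.0], [0.0, 0.001, -1.0]]
wrist_force: [-4.9, 1.4, 4.5]
gripper_width: 0.516
gripper_force: 30.0
```

>>> {"api": "servo_tool", "payload": {"slide": [[0, 0, 0], [0, 0, 0], [0, 0, 0], [0, 0, 0], [0, 0, 0]], "spin": [0, 0, 0, 0, 0], "grip": [0.4, 0.3, 0.2, 0.1, 0]}}

```text
time_s: 35.12
tcp_pos: [0.5737, -0.1247, 0.0703]
ee_rot: [[-0.172, -0.985, 0.0], [-0.985, 0.172, -0.0], [-0.0, -0.0, -1.0]]
wrist_force: [-0.1, 1.0, 0.8]
gripper_width: 0.81
gripper_force: 0.0
```

>>> {"api": "servo_tool", "payload": {"slide": [[0, 0, -0.005], [0, 0, -0.02], [0, 0, -0.045], [0, 0, -0.07], [0, 0, -0.1]], "spin": [0, 0, 0, 0, 0], "grip": [0, 0, 0, 0, 0]}}

```text
time_s: 35.53
tcp_pos: [0.5727, -0.1247, 0.1709]
ee_rot: [[-0.173, -0.985, -0.002], [-0.985, 0.173, 0.0], [0.0, 0.002, -1.0]]
wrist_force: [1.7, -0.4, -0.5]
gripper_width: 0.996
gripper_force: 0.0
```

>>> {"api": "servo_tool", "payload": {"slide": [[-0.03, 0, 0], [-0.06, 0, 0], [-0.09, 0, 0], [-0.12, 0, 0], [-0.15, 0, 0]], "spin": [0, 0, 0, 0, 0], "grip": [0, 0, 0, 0, 0]}}

```text
time_s: 35.95
tcp_pos: [0.5995, 0.0244, 0.1712]
ee_rot: [[-0.173, -0.985, 0.001], [-0.985, 0.173, 0.0], [-0.0, -0.001, -1.0]]
wrist_force: [-0.2, -0.4, 0.5]
gripper_width: 0.999
gripper_force: 0.0
```

>>> {"api": "servo_tool", "payload": {"slide": [[-0.03, 0, 0], [-0.06, 0, 0], [-0.09, 0, 0], [-0.12, 0, 0], [-0.14, 0, 0]], "spin": [0, 0, 0, 0, 0], "grip": [0, 0, 0, 0, 0]}}

```text
time_s: 36.37
tcp_pos: [0.6239, 0.1636, 0.1709]
ee_rot: [[-0.171, -0.985, 0.001], [-0.985, 0.171, 0.001], [-0.001, -0.001, -1.0]]
wrist_force: [-0.1, 0.2, 0.7]
gripper_width: 1.0
gripper_force: 0.0
```

```bash
python3 -c "
from h import *
for n in ['top','scene']:
    c=capture(n); cv2.imwrite('pics/end_%s.png'%n,c['pixels'])
    for k in ['tin','vial','jar','case']: print(n,k,[(np.round(d['point'],4).tolist(),round(d['conf'],2)) for d in tip_of(k,n)[:3]])
    if n=='top': cv2.imwrite('pics/endcrop.png',cv2.resize(c['pixels'][140:225,295:460],None,fx=4.5,fy=4.5,interpolation=cv2.INTER_CUBIC))
"
```

```text
top tin [([0.5724, -0.1229, 0.041], 0.94), ([0.4401, 0.0368, -0.0037], 0.61)]
top vial [([0.5616, -0.1921, 0.0417], 0.54), ([0.5746, 0.2201, 0.0214], 0.18)]
top jar [([0.5478, -0.2518, 0.0384], 0.88)]
top case [([0.5366, -0.3233, 0.0428], 0.65), ([0.4597, 0.3152, 0.0005], 0.57)]
scene tin [([0.5702, -0.1265, 0.0362], 0.72), ([0.4404, 0.0361, 0.0002], 0.51)]
scene vial [([0.5849, 0.0907, 0.0165], 0.68), ([0.5635, -0.1904, 0.0391], 0.6)]
scene jar [([0.5494, -0.2554, 0.0389], 0.53)]
scene case [([0.4613, 0.3119, 0.0005], 0.57), ([0.5413, -0.3233, 0.037], 0.55)]
```

View pics/endcrop.png

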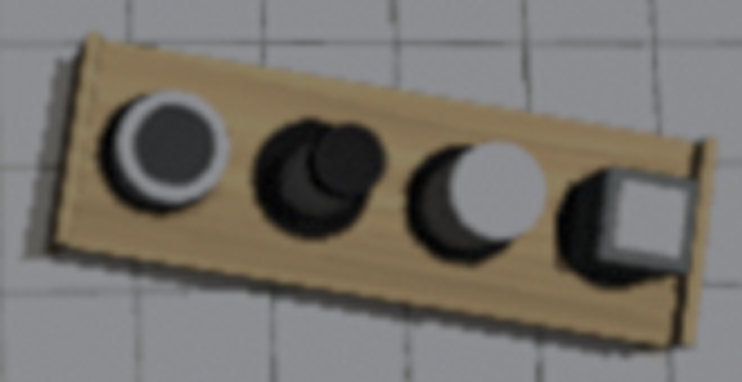

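The crop shows tin (165,150), vial (345,160), jar (497,190) and case (650,220) upright on spots one to four from the left. Their tops lean outward only through perspective, and all measured origins lie within about 4 mm of the spot centres.

```bash
python3 -c "
from station import *
print(finish_job())"
```

```text
the job is handed in; nothing more can be done
None
```

All four containers are on the plywood rack in reverse order (left to right: tin, vial, jar, case), upright and measured within about 5 mm of their spot centres. The job was handed in at about 37 s; the hand-in call gave no verdict.

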